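Mesh the square mandrel in the coil winder and keep it pressed home

TASK

Get the jump-ring winder ready for square rings: lift the square mandrel out of its stand, turn it until the four ribs of its stem mesh with the cross-shaped socket of the winder, slide it in and press it down against the spring until its collar sits fully home on the block. The spring would push it out again, so finish while still holding the mandrel and pressing it fully home: do not let go. Leave the round mandrel in the stand and the other things near the work where they are.

Things in the scene. Friction and masses are not known exactly. Their poses are not given: they have to be found in the camera images.
- square_mandrel: Steel mandrel, upright, square above. Origin: on its axis, UNDERSIDE of the collar (40 mm dia, z 0 to 6 mm). Square grip 22x22 mm, z 6 to 50, faces across body x and y. Stem below: four ribs along +-x and +-y, 5 mm thick, 26 mm over tips, z -22 to 0; then a pilot 8.4 mm dia, tapered tip, to z -30. 0.12 kg. Starts hanging by its collar in either stand hole, any yaw.
- round_mandrel: The other mandrel, the same except that its upper part is a round cylinder 22 mm in diameter. It stays in the other hole of the stand. Origin at the underside of its collar.
- stand: Fixed pale wooden stand, 60 (x) x 150 (y) x 60 mm high; origin at the centre of its underside. Two round 31 mm holes through the 8 mm top plate, at y = -45 and +45 mm; the mandrels hang in them, collars on the plate at z = 60 mm. (Room: the back of a chair stands at the front right of the desk; a low swing in from the right may hit it, at 0.4 m it is clear.)
- socket (a point): Centre of the socket's mouth in the winder block's top face, z up, x and y along the slots: two crossing slots, each 8 mm wide, 30 mm long, 42 mm deep. Ribs fit at any quarter turn; if not lined up, only the pilot enters and the ribs rest on the block, 22 mm short of home. Fully home: collar's underside on the block.
- ejector (a joint): Spring-loaded pin (10 mm diameter) inside the socket on its axis, its top 20 mm below the mouth at rest; value = how far it is pressed down, m, 0 at rest, about 0.010 when the mandrel is fully home. Spring force 3 N at rest, 7 N at home.
- bench_block: Bystander: steel bench block on a rubber base, 60 x 60 x 15 mm, origin at the centre of its underside.
- bead_pot: Bystander: small clear round pot of beads with a white lid, 36 mm diameter, 33 mm high, origin at the centre of its underside.
- cord_spool: Bystander: white thread spool standing upright, 26 mm diameter, 35 mm high, origin at the centre of its underside.
- winder: Fixed coil winder: grey base 96 x 76 x 20 mm, origin at the centre of its underside; on it an aluminium block 54 x 54 mm, top at z = 62 mm, with the socket in its top face. Gearbox and hand crank at the +x side, all below 40 mm.

How it is judged:
By the outcome, as a careful person would: the job done as asked, in the order asked, and still so for the second after the job is handed in, while the arm keeps its last pose, push and grip.
It also fails if it takes over 42 s, if anything falls off the work surface, if the arm or the gripper's body presses on something with over 40 N, if the wrist force passes 120 N, or if a joint passes its speed limit or range.

ROBOT

A 6-joint arm with a two-finger parallel gripper is mounted at the origin on a cart in front of the work surface, level with it; the furniture and walls round the work are solid. World frame = base frame: x ahead of the robot, y to its left, z up, the work surface at z = 0. Lengths are in m, angles in degrees, forces in N, time in s.
With the tool pointing down it reaches from about 0.4 to 0.825 m from the base axis. Payload 7 kg.
Tool frame: the origin (TCP) lies between the finger pads; the fingertips stand 25 mm ahead of it and the grasp point (between the pads) lies 6 mm ahead of it; z points along the fingers, y is the line along which they close (so a half turn about z gives the same grasp; the last joint's range is limited). The gripper opens to 88 mm and grips with 3 to 60 N. Pads are 19 mm wide; open, the fingers measure 130 mm over their backs; the gripper's body (78 mm by 193 mm) begins 47 mm behind the grasp point.
Start: joints at [-56.889, 20.546, 0.682, 0, -70.136, -16.507], TCP at [0.193, -0.647, 0.252] pointing down, gripper open.
Joint ranges: [-176.03, 176.03], [-82.01, 121.73], [-58.28, 71.71], [-173.87, 95.51], [-174.79, -0.11], [-173.66, 173.66]. Speed limits (degrees/s): [136.94, 136.94, 172.46, 180, 180, 180].

INTERFACE

Orientations are given as [roll, pitch, yaw] about the fixed x, y, z axes, in that order (R = Rz(yaw) Ry(pitch) Rx(roll)).
In Python, from plant import ctrl gives the robot as it stands.
- The arm moves only by the shell command python3 drive.py FILE, which reads ROWS from the file FILE. ROWS is one flat JSON list of numbers that holds 1 to 8 rows one after another, with no inner brackets; each row has 5 numbers: dx, dy, dz in fractions of the full range, 1 being 0.8 m, then a turn about the tool's z in normalised numbers (1 is 180 degrees), then the finger opening in m; each row is the pose to reach, as a shift and turn from the pose commanded when the command began, along the tool's axes at that moment; what a row does not reach only later rows make up. A row lasts 1/8 s, in which the tool goes at most 0.0625 m and 10.7 degrees, less where a joint would pass 70% of its speed; a pose out of reach is approached as far as the arm can. The fingers move at their own pace and stop on an object; the grip force is fixed at half the most. Time passes only in rows, so rows that do not move let the fingers close. It prints the time, the measured TCP pose, the force, the opening and the grip force at its end. Shift and turn numbers lie between -1 and 1, and a call with a number outside is refused. Input that does not fit is refused with a message, and nothing moves.
- ctrl.get_obs(): the state, without advancing time (a new reading comes with each control period).
- ctrl.snapshot(name): name is "scene" or "top"; returns a dict with "frame" (400x640x3 uint8, red, green, blue), "z_map" (400x640 float32, m along the optical axis (not along the pixel's ray), 0 where there is no reading), "fovy" (degrees; the focal length in pixels is half the picture's height over the tangent of half this angle, whatever the lens; pixels are square), "cx", "cy" (the principal point, pixels), "R" (3x3) and "t" (3): a world point X has camera coordinates R X + t. Camera axes: x right, y down, z forward; pixel columns grow to the right and rows downward; lengths in m; the calibration is good to about 2 mm. A picture is of the moment at which its call begins.
- ctrl.close_job(): hands the job in; it is judged then, once.
The state is a dict: "clock": time; "joint_pos": joint angles; "qvel": joint speeds; "tau": joint torques, N m; "tool_pos": TCP position; "orientation": TCP orientation; "force": force on the tool from outside, world axes, zero at the start; "moment": the same for the moment, N m; "opening": finger opening in m; "gripper_force": force on a finger pad.
Only numpy, scipy, OpenCV 4.12 (cv2) and the standard library are available. Lean on these libraries where they do the work, as an engineer would, in place of code of your own. Each camera call takes 0.05 s, during which the arm holds its last target. There are 200 camera calls.

## Working session

There is one attempt and no reset: what is moved stays moved. The work goes in short steps, Python scripts to look and compute and a shell command to move; the robot and the scene stay as the last step left them, time stands still between calls to the robot, and variables do not carry over. Pictures are saved under pics/ and viewed, at most 10 in all, crops included, and the job is handed in when it is done.

```bash
ls; mkdir -p pics; cat > h.py <<'E'
import numpy as np,cv2
from plant import ctrl
def snap(n):
    s=ctrl.snapshot(n); s['f']=200/np.tan(np.radians(s['fovy']/2)); return s
def ray(s,u,v,z):
    d=s['R'].T@np.array([(u-s['cx'])/s['f'],(v-s['cy'])/s['f'],1]); c=-s['R'].T@s['t']
    return c+d*(z-c[2])/d[2]
def cloud(s):
    v,u=np.mgrid[:400,:640]; Z=s['z_map']
    P=np.stack([(u-s['cx'])/s['f']*Z,(v-s['cy'])/s['f']*Z,Z],-1)-s['t']
    return P@s['R']
E
python3 - <<'E'
from h import *
for n in('top','scene'):
    s=snap(n); cv2.imwrite(f'pics/{n}0.png',s['frame'][...,::-1]); print(n,s['fovy'],s['cx'],s['cy'],(-s['R'].T@s['t']).round(3),s['R'].round(3).tolist())
o=ctrl.get_obs(); print(o)
E
```

```text
drive.py
pics
plant.py
top 45.900277383661056 319.47221619868526 209.04261841819726 [ 0.494 -0.005  1.173] [[0.028, -1.0, 0.001], [-0.995, -0.028, -0.097], [0.097, 0.002, -0.995]]
scene 54.130979610007074 319.8325334670522 203.9371496516371 [ 0.117 -0.568  0.467] [[0.732, -0.681, -0.018], [-0.32, -0.321, -0.891], [0.601, 0.659, -0.453]]
{'clock': 0.1, 'joint_pos': array([-5.68892262e+01,  2.05878204e+01,  6.39048308e-01, -1.91386937e-02,
       -7.01368337e+01, -1.65056529e+01]), 'qvel': array([ 0.06419788, -0.11619513,  0.15740425,  0.05670213, -0.07698522,
       -0.0715825 ]), 'tau': array([-9.62076811e-04, -5.84166133e+01,  2.93753654e+01,  7.01559126e+00,
        1.01581856e-02, -6.52761241e-05]), 'tool_pos': array([ 0.19274895, -0.64646692,  0.25070662]), 'orientation': array([ 1.79912810e+02, -7.07277657e-03, -1.63401390e+02]), 'force': array([ 0.5470489 ,  0.50829797, -0.34317639]), 'moment': array([-0.00154699,  0.01958288,  0.01447961]), 'gripper_force': 0.0, 'opening': 0.0874471578934049}
```

View pics/top0.png

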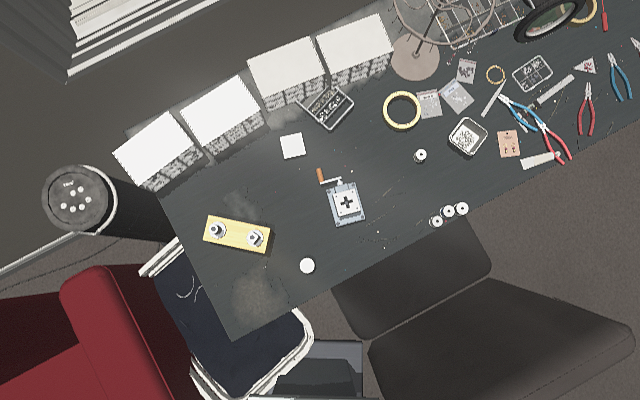

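View pics/scene0.png

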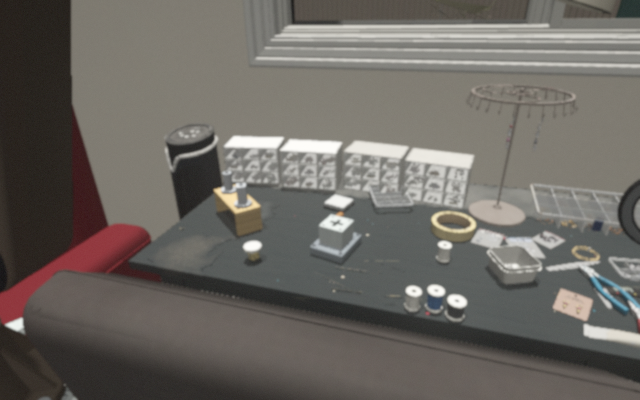

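The top view shows the stand at about (237,234) with mandrels at (217,230) and (256,238). The winder's cross is at (347,203), the pot at (307,265), the bench block at (291,145) and the spool at (420,156). I'll enlarge both regions next.

```bash
python3 - <<'E'
from h import *
t=snap('top'); s=snap('scene')
a=cv2.resize(t['frame'][200:260,195:280],None,fx=4.5,fy=4.5,interpolation=cv2.INTER_CUBIC)
b=cv2.resize(t['frame'][160:235,310:375],None,fx=4,fy=4,interpolation=cv2.INTER_CUBIC)
c=cv2.resize(s['frame'][160:240,205:275],None,fx=4,fy=4,interpolation=cv2.INTER_CUBIC)
W=np.zeros((600,720,3),np.uint8)
for im,(y,x) in((a,(0,0)),(b,(0,400)),(c,(275,0))): 
    im=im[:600-y,:720-x]; W[y:y+im.shape[0],x:x+im.shape[1]]=im
cv2.imwrite('pics/crop.png',W[...,::-1])
P=cloud(t)
def st(r0,r1,c0,c1,lo,hi):
    m=np.zeros((400,640),bool); m[r0:r1,c0:c1]=1; m&=(P[...,2]>lo)&(P[...,2]<hi)&(t['z_map']>0)
    v,u=np.nonzero(m); h=np.median(P[m][:,2]); X=ray_pts=P[m]; 
    r=cv2.minAreaRect(X[:,:2].astype(np.float32)*1000); print(m.sum(),u.mean().round(1),v.mean().round(1),X.mean(0).round(4),h.round(4),r)
print('stand');st(200,260,190,285,.05,.0635)
print('mandA,B tops');st(215,245,200,235,.1,.12);st(222,255,240,275,.1,.12)
print('collars');st(215,245,200,235,.063,.075);st(222,255,240,275,.063,.075)
print('block');st(175,225,325,370,.055,.07)
E
```

```text
stand
1179 236.5 234.2 [0.5377 0.1916 0.0594] 0.0595 ((537.8994750976562, 192.51956176757812), (150.33872985839844, 59.985992431640625), 79.39862060546875)
mandA,B tops
74 213.3 229.1 [0.5458 0.2357 0.1089] 0.1094 ((545.9365234375, 236.1219024658203), (18.320894241333008, 19.53419303894043), 4.589092254638672)
100 251.9 237.4 [0.5295 0.1477 0.1094] 0.1095 ((529.7619018554688, 148.1414031982422), (22.199979782104492, 21.830854415893555), 52.266082763671875)
collars
135 218.7 231.1 [0.5436 0.2324 0.0661] 0.0657 ((543.6566162109375, 233.6249542236328), (58.09160232543945, 52.16160583496094), 81.32769775390625)
119 255.3 238.4 [0.5289 0.1459 0.0658] 0.0653 ((530.6871337890625, 155.7307891845703), (57.49182891845703, 58.255306243896484), 79.36876678466797)
block
457 346.3 202.4 [ 0.6202 -0.0653  0.0614] 0.0614 ((620.3946533203125, -65.39797973632812), (54.20062255859375, 54.27100372314453), 17.453720092773438)
```

View pics/crop.png

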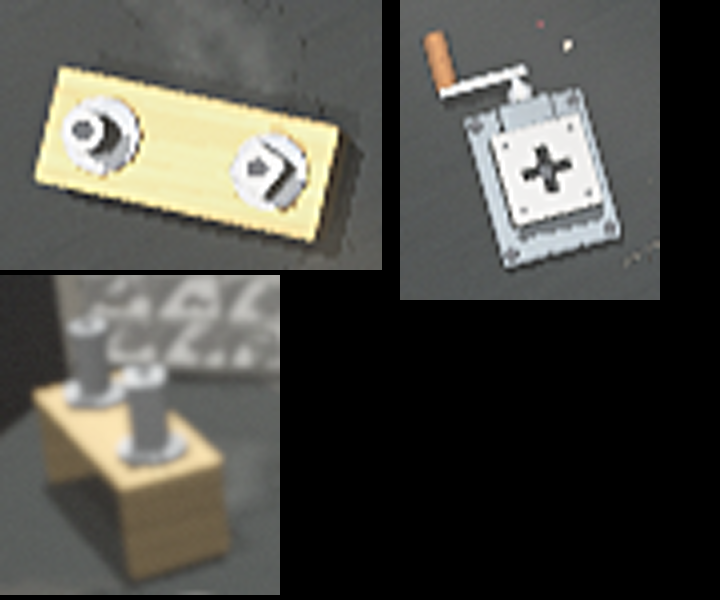

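The crops show the square mandrel in the hole nearer the winder (corner at crop (290,170)) and the round one in the far hole. The crank is on the winder's +x side, and the cross is aligned with the block. I'll check the socket and yaw in both views.

```bash
python3 - <<'E'
from h import *
t=snap('top'); s=snap('scene')
# cross: dark pixels inside block
g=cv2.cvtColor(t['frame'],cv2.COLOR_RGB2GRAY).astype(float)
w=np.clip((150-g[190:216,334:360])/100,0,1); n,l,stt,cen=cv2.connectedComponentsWithStats((w>.2).astype(np.uint8))
for i in range(1,n):
    if stt[i,4]>8:
        v,u=np.nonzero(l==i); ww=w[v,u]; print('cross',stt[i],ray(t,(u*ww).sum()/ww.sum()+334,(v*ww).sum()/ww.sum()+190,.062).round(4))
# top faces by edge rect in the top image: square bright top face
P=cloud(t)
for nm,(r0,r1,c0,c1),z in(('sq',(222,255,240,275),.1),('blk',(175,225,325,370),.055)):
    m=np.zeros((400,640),bool); m[r0:r1,c0:c1]=1; m&=(P[...,2]>z)&(P[...,2]<z+.02)
    c,_=cv2.findContours(m.astype(np.uint8),0,1); c=max(c,key=len)[:,0].astype(float)
    zz=.11 if nm=='sq' else .062
    X=np.array([ray(t,u,v,zz)[:2]*1000 for u,v in c],np.float32); print(nm,cv2.minAreaRect(X))
    X-=X.mean(0); th=np.arctan2(X[:,1],X[:,0]); r=np.hypot(*X.T); print('corner ang',np.degrees(np.angle((r**4*np.exp(4j*th)).sum()))/4-45)
P=cloud(s)
for nm,(r0,r1,c0,c1),lo,hi in(('sqtop',(175,215,228,255),.1055,.115),('rdtop',(160,200,215,235),.1055,.115),('blk',(205,260,305,365),.058,.066),('stand',(160,250,200,280),.056,.0635)):
    m=np.zeros((400,640),bool); m[r0:r1,c0:c1]=1; m&=(P[...,2]>lo)&(P[...,2]<hi)
    X=P[m]; print(nm,m.sum(),X.mean(0).round(4),cv2.minAreaRect((X[:,:2]*1000).astype(np.float32)))
g=cv2.cvtColor(s['frame'],cv2.COLOR_RGB2GRAY).astype(float)
sub=g[214:232,322:352]; print(sub[::1,::2].astype(int))
E
```

```text
cross [24  0  2  7 11] [ 0.6442 -0.0941  0.062 ]
cross [ 7  6 12 12 52] [ 0.6214 -0.0651  0.062 ]
cross [10 21 16  5 41] [ 0.5937 -0.0813  0.062 ]
sq ((529.1715698242188, 147.30763244628906), (22.990211486816406, 21.96946144104004), 53.294647216796875)
corner ang -35.53399
blk ((619.9375, -65.37619018554688), (54.57734680175781, 54.1438102722168), 17.272491455078125)
corner ang -72.731995
sqtop 57 [0.527  0.1452 0.11  ] ((528.4325561523438, 147.9119415283203), (22.305179595947266, 21.897064208984375), 54.98879623413086)
rdtop 41 [0.5438 0.2342 0.1097] ((545.1152954101562, 235.21969604492188), (18.961748123168945, 19.07533073425293), 80.611572265625)
blk 380 [ 0.6176 -0.0665  0.062 ] ((619.8131713867188, -64.57260131835938), (57.09606170654297, 55.328487396240234), 17.70979118347168)
stand 597 [0.5649 0.2256 0.0603] ((633.9209594726562, 274.91595458984375), (374.2464904785156, 209.70132446289062), 71.30597686767578)
[[ 97  96  98 109 166 176 156 160 171 166 137 103  98  98  98]
 [ 97  98  99 139 206 208 202 200 193 169 132 104  98  97  98]
 [ 95  99 112 179 227 223 226 227 217 192 159
[... 263 characters left out ...]
6 218]
 [176 229 243 242 215 189 199 185 151 212 242 245 242 232 226]
 [210 240 245 241 218 184 156 142 140 205 234 243 243 238 222]
 [225 240 244 242 232 198 134 138 158 185 217 239 243 237 202]
 [227 233 242 243 238 201 142 179 200 189 208 238 241 226 170]
 [223 228 241 243 239 208 179 216 230 218 224 240 236 204 135]
 [206 220 234 240 240 225 219 237 242 237 238 241 225 171 114]
 [169 193 213 229 234 236 239 244 244 238 242 237 203 134 104]
 [132 150 173 199 216 230 240 243 239 230 239 226 171 112 102]
 [119 122 133 155 177 203 222 233 232 221 231 203 134 103 103]
 [118 118 118 124 137 158 186 205 215 216 218 169 110 101 101]
 [117 116 117 117 120 124 143 161 185 200 191 135 105 103 104]]
```

Units first: shifts go in shares of 0.8 m and turns go in shares of 180 degrees. So -0.15 m / 0.8 = -0.1875, -0.12 m / 0.8 = -0.15.

```bash
echo '[0,0,-0.075,0,0.088,0,0,-0.15,0,0.088,0,0,-0.1875,0,0.088,0,0,-0.1875,0,0.088,0,0,-0.1875,0,0.088]' > mv.in && python3 drive.py mv.in
```

```text
clock: 0.92
tool_pos: [0.1929, -0.6465, 0.4006]
orientation: [179.9, 0.0, -163.4]
force: [1.1, -0.5, -0.9]
opening: 0.0876
gripper_force: 0.0
```

```bash
cat >> h.py <<'E'
from scipy.spatial.transform import Rotation as Ro
def delta(*Ts):
    o=ctrl.get_obs(); R=Ro.from_euler('xyz',o['orientation'],degrees=True).as_matrix()
    for x,y,z,psi in Ts: print((R.T@(np.array([x,y,z])-o['tool_pos'])).round(4),'turn',round((o['orientation'][2]-psi+180)%360-180,1))
E
python3 -c "
from h import *
delta((.46,-.35,.4,-126.5),(.529,.148,.4,-126.5))"
```

```text
[-0.3407  0.2078  0.0009] turn -36.9
[-0.5491  0.6653  0.0015] turn -36.9
```

Converted, -0.34 m / 0.8 = -0.425, 0.208 m / 0.8 = 0.26, -37 degrees / 180 = -0.2056.

```bash
echo '[-0.425,0.26,0,-0.2056,0.06,-0.425,0.26,0,-0.2056,0.06,-0.425,0.26,0,-0.2056,0.06,-0.425,0.26,0,-0.2056,0.06,-0.425,0.26,0,-0.2056,0.06,-0.425,0.26,0,-0.2056,0.06,-0.425,0.26,0,-0.2056,0.06,-0.425,0.26,0,-0.2056,0.06]' > mv.in && python3 drive.py mv.in
python3 -c "
from h import *
delta((.529,.148,.3,-126.5))"
```

```text
clock: 1.92
tool_pos: [0.46, -0.3487, 0.3999]
orientation: [179.8, -0.0, -126.2]
force: [-0.1, -0.0, -0.0]
opening: 0.0603
gripper_force: 0.0
[-0.4415  0.2377  0.1003] turn 0.3
```

Converted, -0.4415 m / 0.8 = -0.5519, 0.2377 m / 0.8 = 0.2971.

```bash
echo '[-0.5519,0.2971,0.125,0,0.06,-0.5519,0.2971,0.125,0,0.06,-0.5519,0.2971,0.125,0,0.06,-0.5519,0.2971,0.125,0,0.06,-0.5519,0.2971,0.125,0,0.06,-0.5519,0.2971,0.125,0,0.06,-0.5519,0.2971,0.125,0,0.06,-0.5519,0.2971,0.125,0,0.06]' > mv.in && python3 drive.py mv.in
echo '[0,0,0,0,0.06,0,0,0,0,0.06,0,0,0,0,0.06]' > mv.in && python3 drive.py mv.in
python3 -c "
from h import *
delta((.529,.148,.3,-126.5),(.529,.148,.16,-126.5),(.529,.148,.0945,-126.5))"
```

```text
clock: 2.92
tool_pos: [0.5281, 0.1359, 0.3028]
orientation: [180.0, -0.1, -126.4]
force: [1.5, -0.4, 0.0]
opening: 0.0598
gripper_force: 0.0
clock: 3.3
tool_pos: [0.5283, 0.1336, 0.3039]
orientation: [-180.0, 0.0, -126.5]
force: [-0.0, -0.1, -0.6]
opening: 0.0604
gripper_force: 0.0
[-0.012   0.008   0.0039] turn 0.0
[-0.012   0.008   0.1439] turn 0.0
[-0.012   0.008   0.2094] turn 0.0
```

Converted, 0.2094 m / 0.8 = 0.2618, 0.195 m / 0.8 = 0.2438.

```bash
echo '[-0.015,0.01,0.0625,0,0.06,-0.015,0.01,0.125,0,0.06,-0.015,0.01,0.1813,0,0.06,-0.015,0.01,0.2125,0,0.06,-0.015,0.01,0.2438,0,0.06,-0.015,0.01,0.2618,0,0.06,-0.015,0.01,0.2618,0,0.06,-0.015,0.01,0.2618,0,0.06]' > mv.in && python3 drive.py mv.in
python3 - <<'E'
from h import *
t=snap('top'); s=snap('scene')
a=cv2.resize(t['frame'][170:270,180:290],(550,500)); b=cv2.resize(s['frame'][140:240,195:275],(240,300))
W=np.zeros((500,790,3),np.uint8); W[:,:550]=a; W[:300,550:]=b
cv2.imwrite('pics/g1.png',W[...,::-1])
E
```

```text
clock: 4.3
tool_pos: [0.5297, 0.1495, 0.0954]
orientation: [-180.0, 0.1, -126.4]
force: [0.2, 0.3, 0.1]
opening: 0.06
gripper_force: 0.0
```

View pics/g1.png

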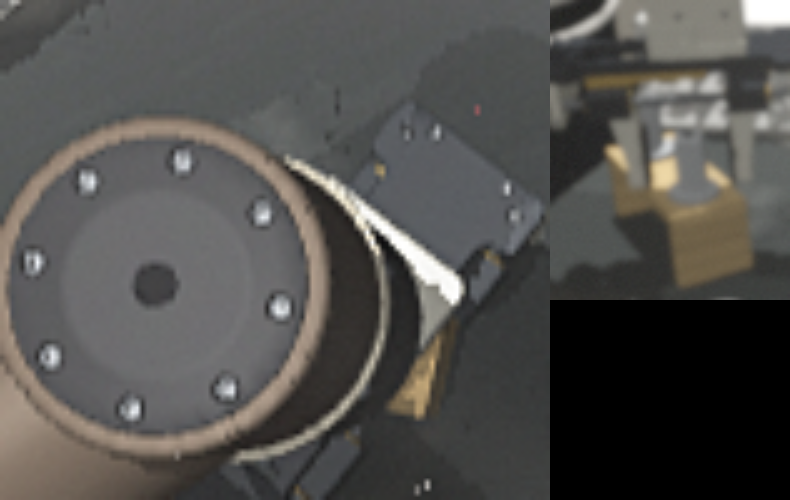

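The scene crop shows the mandrel midway between the open fingers, at about (690,150) in the crop. Next I close the gripper.

```bash
echo '[0,0,0,0,0.03,0,0,0,0,0.02,0,0,0,0,0.015,0,0,0,0,0.01,0,0,0,0,0.01,0,0,0,0,0.01,0,0,0,0,0.01,0,0,0,0,0.01]' > mv.in && python3 drive.py mv.in
```

```text
clock: 5.4
tool_pos: [0.529, 0.1495, 0.0944]
orientation: [180.0, 0.0, -126.4]
force: [-1.2, 0.3, 0.0]
opening: 0.0217
gripper_force: 30.0
```

Converted, -0.13 m / 0.8 = -0.1625, -0.03 m / 0.8 = -0.0375.

```bash
echo '[0,0,-0.0375,0,0.01,0,0,-0.075,0,0.01,0,0,-0.125,0,0.01,0,0,-0.1625,0,0.01,0,0,-0.1625,0,0.01,0,0,-0.1625,0,0.01]' > mv.in && python3 drive.py mv.in
python3 -c "
from h import *
delta((.6203,-.0652,.225,-162.6))"
```

```text
clock: 6.15
tool_pos: [0.5284, 0.1493, 0.2235]
orientation: [180.0, -0.0, -126.4]
force: [-0.1, -0.9, -2.1]
opening: 0.0219
gripper_force: 30.0
[ 0.1181 -0.2013 -0.0015] turn 36.2
```

Converted, -0.2013 m / 0.8 = -0.2516, -0.15 m / 0.8 = -0.1875, 36.2 degrees / 180 = 0.2011.

```bash
echo '[0.0375,-0.0625,0,0.05,0.01,0.075,-0.125,0,0.1,0.01,0.1125,-0.1875,0,0.15,0.01,0.1475,-0.2516,0,0.2011,0.01,0.1475,-0.2516,0,0.2011,0.01,0.1475,-0.2516,0,0.2011,0.01,0.1475,-0.2516,0,0.2011,0.01]' > mv.in && python3 drive.py mv.in
python3 - <<'E'
from h import *
delta((.6203,-.0652,.225,-162.6))
s=snap('scene'); cv2.imwrite('pics/m1.png',cv2.resize(s['frame'][100:280,250:430],(600,600),interpolation=cv2.INTER_CUBIC)[...,::-1])
o=ctrl.get_obs()
for z in(.19,.168):
    p=s['R']@np.array([*o['tool_pos'][:2],z])+s['t']; print((p[:2]/p[2]*s['f']+[s['cx'],s['cy']]))
P=cloud(s); m=np.zeros((400,640),bool); m[120:220,300:380]=1; d=np.linalg.norm(P[...,:2]-o['tool_pos'][:2],axis=-1)
for lo,hi in((.167,.172),(.188,.197),(.198,.21)):
    k=m&(d<.04)&(P[...,2]>lo)&(P[...,2]<hi); print(lo,k.sum(),P[k].mean(0).round(4))
E
```

```text
clock: 7.02
tool_pos: [0.6205, -0.064, 0.2238]
orientation: [180.0, -0.1, -162.5]
force: [0.1, -0.3, -1.5]
opening: 0.022
gripper_force: 30.0
[ 0.0006 -0.001  -0.0012] turn 0.1
[335.76278311 164.80922285]
[335.75763963 175.29035408]
0.167 22 [ 0.6162 -0.0689  0.1701]
0.188 99 [ 0.6099 -0.0714  0.1942]
0.198 145 [ 0.6129 -0.07    0.2049]
```

View pics/m1.png

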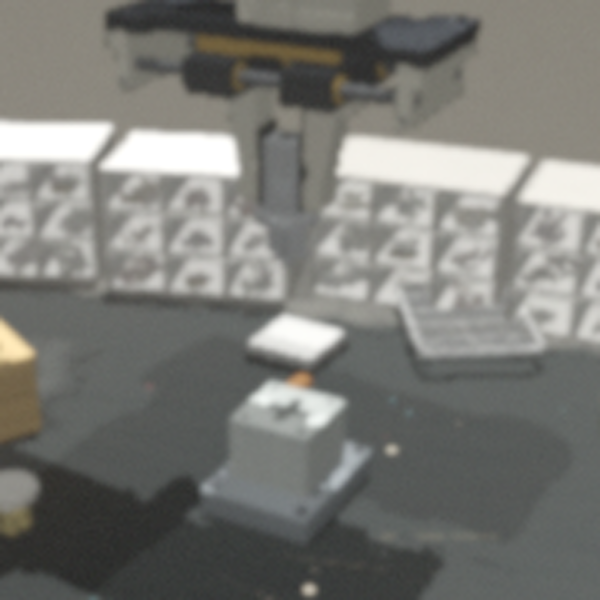

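The mandrel hangs upright in the fingers, with its grip at crop (282,175) and its stem tip near (290,290), above the block's cross at (290,408). I'll measure its column offset from depth.

```bash
python3 - <<'E'
from h import *
s=snap('scene'); o=ctrl.get_obs(); x,y,z0=o['tool_pos']
def pr(X): p=s['R']@np.array(X)+s['t']; return (p[:2]/p[2]*s['f']+[s['cx'],s['cy']]).round(2)
print('cross pred',pr([.6203,-.0652,.062]), 'axis pred',[pr([x,y,z]) for z in(.194,.189,.178,.168)])
P=cloud(s); d=np.hypot(P[...,0]-x,P[...,1]-y)
for r in range(158,190):
    c=[u for u in range(300,375) if s['z_map'][r,u]>0 and d[r,u]<.03]
    if c: print(r,c[0],c[-1],(c[0]+c[-1])/2,len(c),P[r,c].mean(0).round(3))
g=cv2.cvtColor(s['frame'],cv2.COLOR_RGB2GRAY)[214:236,322:352].astype(float)
w=np.clip(205-g,0,60); w[:5]=0;w[14:]=0;w[:,:6]=0;w[:,24:]=0
v,u=np.indices(w.shape);print('cross seen',(u*w).sum()/w.sum()+322,(v*w).sum()/w.sum()+214)
E
```

```text
cross pred [336.06 222.49] axis pred [array([335.79, 162.85]), array([335.79, 165.27]), array([335.79, 170.54]), array([335.78, 175.27])]
158 321 350 335.5 30 [ 0.613 -0.07   0.208]
159 323 350 336.5 28 [ 0.614 -0.072  0.206]
160 327 349 338.0 23 [ 0.615 -0.075  0.204]
161 326 347 336.5 21 [ 0.613 -0.072  0.202]
162 326 346 336.0 21 [ 0.613 -0.072  0.2  ]
163 326 345 335.5 20 [ 0.614 -0.07   0.197]
164 326 345 335.5 20 [ 0.612 -0.072  0.196]
165 326 345 335.5 20 [ 0.61  -0.073  0.195]
166 328 344 336.0 17 [ 0.609 -0.076  0.194]
167 328 342 335.0 15 [ 0.607 -0.075  0.192]
168 330 341 335.5 12 [ 0.611 -0.073  0.189]
169 330 341 335.5 12 [ 0.616 -0.068  0.184]
170 330 341 335.5 12 [ 0.616 -0.068  0.182]
171 330 341 335.5 12 [ 0.617 -0.067  0.179]
172 330 341 335.5 12 [ 0.617 -0.067  0.177]
173 330 341 335.5 12 [ 0.616 -0.067  0.175]
174 330 341 335.5 12 [ 0.617 -0.067  0.173]
175 332 341 336.5 10 [ 0.617 -0.07   0.171]
176 332 341 336.5 10 [ 0.617 -0.07   0.169]
177 332 337 334.5 6 [ 0.614 -0.067  0.167]
178 334 337 335.5 4 [ 0.619 -0.065  0.163]
179 335 336 335.5 2 [ 0.619 -0.065  0.161]
cross seen 334.56590293175657 224.0618378911062
```

Converted, 0.103 m / 0.8 = 0.1288, 0.03 m / 0.8 = 0.0375.

```bash
echo '[-0.0008,-0.0013,0.0375,0,0.01,-0.0008,-0.0013,0.0875,0,0.01,-0.0008,-0.0013,0.1125,0,0.01,-0.0008,-0.0013,0.12,0,0.01,-0.0008,-0.0013,0.125,0,0.01,-0.0008,-0.0013,0.1288,0,0.01,-0.0008,-0.0013,0.1288,0,0.01]' > mv.in && python3 drive.py mv.in
python3 - <<'E'
from h import *
delta((.6203,-.0652,.0964,-162.6))
s=snap('scene'); cv2.imwrite('pics/m2.png',cv2.resize(s['frame'][170:250,295:375],(600,600),interpolation=cv2.INTER_CUBIC)[...,::-1])
E
```

```text
clock: 8.0
tool_pos: [0.6221, -0.0656, 0.1219]
orientation: [-180.0, 0.1, -162.6]
force: [0.7, 0.3, -0.3]
opening: 0.0224
gripper_force: 30.0
[0.0016 0.0009 0.0255] turn 0.0
```

View pics/m2.png

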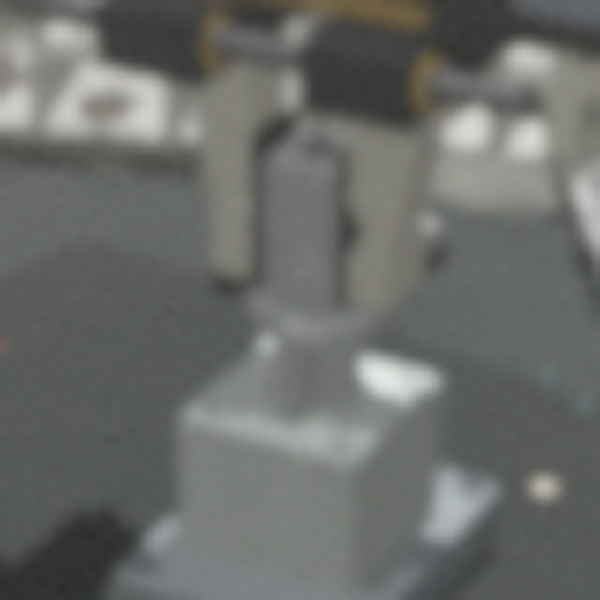

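The pilot is at the mouth with the stem over the block centre, crop (305,400). I'll go down gently.

Converted, 0.012 m / 0.8 = 0.015, 0.0004 m / 0.8 = 0.0005.

```bash
echo '[0.0005,0.0008,0.005,0,0.01,0.0005,0.0008,0.0088,0,0.01,0.0005,0.0008,0.0125,0,0.01,0.0005,0.0008,0.015,0,0.01,0.0005,0.0008,0.015,0,0.01]' > mv.in && python3 drive.py mv.in
```

```text
clock: 8.68
tool_pos: [0.6212, -0.0653, 0.1091]
orientation: [180.0, -0.0, -162.6]
force: [-0.5, -1.1, -1.4]
opening: 0.0221
gripper_force: 30.0
```

Converted, 0.0115 m / 0.8 = 0.0144, 0.009 m / 0.8 = 0.0113.

```bash
echo '[0,0,0.0038,0,0.01,0,0,0.0075,0,0.01,0,0,0.0113,0,0.01,0,0,0.0144,0,0.01,0,0,0.0144,0,0.01,0,0,0.0144,0,0.01]' > mv.in && python3 drive.py mv.in
```

```text
clock: 9.43
tool_pos: [0.6216, -0.0652, 0.0982]
orientation: [-180.0, 0.0, -162.6]
force: [0.2, -0.2, 5.9]
opening: 0.0221
gripper_force: 30.0
```

Spring force is about 6 N, plus 1.2 N of mandrel weight, with about 1–2 mm to go.

Converted, 0.002 m / 0.8 = 0.0025, 0.001 m / 0.8 = 0.0013.

```bash
for i in 1; do echo '[0,0,0.0013,0,0.01,0,0,0.0025,0,0.01,0,0,0.0025,0,0.01,0,0,0.0025,0,0.01]' > mv.in && python3 drive.py mv.in; done
```

```text
clock: 9.93
tool_pos: [0.6216, -0.0652, 0.0964]
orientation: [-180.0, 0.0, -162.6]
force: [-1.1, 0.6, 7.1]
opening: 0.0218
gripper_force: 30.0
```

Converted, 0.001 m / 0.8 = 0.0013.

```bash
echo '[0,0,0.0013,0,0.01,0,0,0.0013,0,0.01,0,0,0.0013,0,0.01,0,0,0.0013,0,0.01]' > mv.in && python3 drive.py mv.in
```

```text
clock: 10.42
tool_pos: [0.6216, -0.0652, 0.0964]
orientation: [-180.0, 0.1, -162.6]
force: [-2.8, 2.1, 13.3]
opening: 0.0221
gripper_force: 30.0
```

The motion stopped at z = 0.0964, exactly the predicted home height, and the force rose to 13 N, which fits a hard stop. I'll check by picture.

```bash
python3 - <<'E'
from h import *
s=snap('scene'); cv2.imwrite('pics/m3.png',cv2.resize(s['frame'][170:250,295:375],(600,600),interpolation=cv2.INTER_CUBIC)[...,::-1])
P=cloud(s); o=ctrl.get_obs(); d=np.hypot(P[...,0]-.6205,P[...,1]+.065)
k=(d<.0205)&(d>.014)&(P[...,2]>.055)&(P[...,2]<.076); print(np.percentile(P[k][:,2],[5,25,50,75,95]).round(4),o['force'],o['clock'])
E
```

```text
[0.062  0.0635 0.0673 0.0686 0.0738] [-3.11814836  1.23531249 14.0309904 ] 10.475
```

View pics/m3.png

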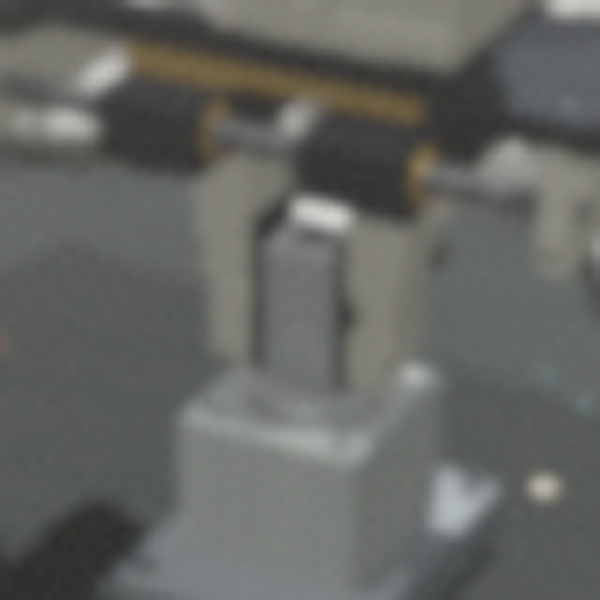

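The collar, crop (310,400), lies flat on the block with no gap, still gripped and pressed at about 14 N. I'm handing in.

```bash
python3 -c "
from h import *
print(ctrl.close_job())"
```

```text
the job is handed in; nothing more can be done
None
```

The square mandrel is fully home in the winder socket, its collar flat on the block, and was still gripped and pressed down at about 14 N when I handed in at 10.5 s; the round mandrel and bystanders were not touched.

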